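# Roll-check blind tubes and sort out the bent ones

## Robot

A 7-joint arm with a two-finger parallel gripper is mounted at the origin on the work surface. World frame = base frame: x ahead of the robot, y to its left, z up, the work surface at z = 0. Lengths are in m, angles in rad, forces in N, time in s.
With the tool pointing down it reaches from about 0.4 to 0.85 m from the base axis. Payload 10.4 kg.
Tool frame: the origin (TCP) lies midway between the tips of the shut fingers; the grasp point (between the pads) lies 19 mm behind it (r.grasp_offset is the distance from the TCP to the grasp point, in m); x points along the fingers, y is the direction in which the jaws open and shut, and the axes are right-handed (so a half turn about x gives the same grasp; the last joint's range is limited). The gripper opens to 87 mm and grips with 3 to 60 N. Pads are 19 mm wide; open, the fingers measure 117 mm over their backs; the gripper's body (75 mm by 190 mm) begins 51 mm behind the grasp point.
Start: joints at [-1.226, 0.332, -0.065, 1.46, 0.022, 1.35, -0.088], TCP at [0.225, 0.583, 0.223] pointing down, gripper open.
Joint ranges: [-2.6, 2.6], [-0.5, 2.12], [-1.47, 1.34], [0.16, 2.42], [-1.27, 4.41], [0.06, 2.06], [-2.6, 2.6]. Speed limits (rad/s): [2.22, 2.22, 2.79, 2.79, 3.14, 3.14, 3.14].

## Interface

Orientations are given as a unit quaternion [x, y, z, w].
In Python, from bench import r, vision, close_job gives the robot as it stands. The module is installed in compiled form; this text tells all that it offers.
- The arm moves only by the shell command python3 -m pendant 'ROWS' [OPENING] [FORCE]. ROWS is text: rows parted by semicolons, each of 6 numbers parted by spaces: the shift along the tool's x, y, z in units of 0.25 m (1.0 is 0.25 m), then the turn, a rotation vector about the tool's x, y, z in units of 1.5 rad (1.0 is 1.5 rad). A call has 1 to 8 rows; each row is the pose to reach, as a shift and turn from the pose commanded when the call began, along the tool's axes at that moment; what a row does not reach only later rows make up. A row lasts 1/10 s, in which the tool goes at most 50 mm and 8.59 degrees, less where a joint would pass 70% of its speed; a pose out of reach is approached as far as the arm can. A call with a number of a shift or a turn outside -1 to 1 is refused whole. A call with a gripper value outside its range is refused whole. OPENING is the gripper command: -1 is shut, 1 is fully open, values between are in proportion, set as the call begins (- or left out, the last holds). The fingers move at their own pace and stop on an object; FORCE is the grip in N (left out, the last holds). Time passes only in rows, so rows that repeat a pose let the fingers close. It gives the time, the measured TCP pose, the force and the opening at its end, in the units of the state.
- r.read_state(): the state, without advancing time (a new reading comes with each control period).
- vision.camera(name): name is "side" or "top"; returns (picture, depth): 384x512x3 uint8, blue, green, red; 384x512 float32, m along the optical axis (not along the pixel's ray), 0 where there is no reading.
- vision.get_calibration(name): a dict with "camera_matrix" (3x3 intrinsics, pixels), "rvec" (rotation vector, rad) and "tvec" (3), from world to camera coordinates, as OpenCV has them. Camera axes: x right, y down, z forward; pixel columns grow to the right and rows downward; lengths in m; the calibration is good to about 2 mm. A picture is of the moment at which its call begins. get_calibration takes no time and is no camera call.
- close_job(): hands the job in, once; it reports no verdict.
The state is a dict: "time": time; "joint_positions": joint angles; "joint_vel": joint speeds; "joint_torque": joint torques, N m; "ee_pos": TCP position; "eef_rot": TCP orientation; "ft_force": force on the tool from outside, world axes, zero at the start; "torque": the same for the moment, N m; "width": finger opening in m.
Only numpy, scipy, OpenCV 4.12 (cv2) and the standard library are available. Lean on these libraries where they do the work, as an engineer would, in place of code of your own. Each camera call takes 0.05 s, during which the arm holds its last target. There are 200 camera calls.

## Task

Check the blind tubes in the clip rack for straightness, one after another, beginning at the clip nearest the glass: roll each one out sideways through the open mouth of its clips (do not pull it up), lay it across the upper end of the gently sloping glass and let it go. Straight tubes roll down smoothly and belong in the felt-lined tray at the lower end; those that rock and stay on the glass are bent and go into the cardboard carton. Leave the other things on the bench alone.

Things in the scene. Friction and masses are not known exactly. Their poses are not given: they have to be found in the camera images.
- rack: clip rack fixed to the bench, 150 (x) x 255 mm: four clip pairs 65 mm apart along its y, on two rails 18 mm wide (tops 30 mm up) at x = -55 and +55 mm; between the rails it is free under the tubes down to 8 mm above the bench. Origin on the bench under the clip pair nearest the glass, the others at -y. Tubes lie along the rack's x; the mouths face its +y, towards the glass
- clip_1 (a point): centre of a tube seated in the clip pair nearest the glass, 47.5 mm above the bench. Clip: flat lower jaw, spine on the -y side, sprung upper jaw (top 67 mm up) with a nose 5 mm below the tube's top on the +y side. It gives way at some 2 to 4 N to a tube moved level to +y, which is free after 27 mm; it does not let it out upwards. A clip may be empty
- clip_2 (a point): the same point of the clip pair second from the glass
- clip_3 (a point): the same point of the clip pair third from the glass
- clip_4 (a point): the same point of the clip pair farthest from the glass
- plate: roll-test plate fixed to the bench: flat smooth glass, 190 mm (x) by 240 mm (y), falling gently along its y: top 34.4 mm above the bench at its -y (upper) end, 27.2 mm in the middle, 20 mm at its +y end, at the tray. Origin under its centre on the bench. A wooden strip 12 mm wide, 10 mm higher than the glass, bounds the upper end. Tubes lie along the plate's x
- tray: tray for good tubes, fixed against the plate's +y end, axes as the plate: 200 mm (x) by 144 mm (y), inside 190 by 138 mm; felt floor sloping from 16 mm above the bench at the plate to 4 mm at the far wall; no wall towards the plate, so tubes can roll down into it from the glass; far wall 45 mm, side walls 40 mm high. Origin under its centre on the bench
- carton: loose open cardboard carton for rejects, 200 mm (x) by 130 mm (y), 50 mm high, walls and bottom 4 mm, 0.4 kg; origin under its centre
- tube_a: aluminium tube, 25 mm diameter, 160 mm long, 60 g; origin at mid-length on its mean centre line, own x along it. Starts in clip 1; one of this pair at most is there. Straight or bent in the middle (ends 6 mm off), not known beforehand: let go on the glass, straight ones roll down into the tray within 3 s, bent ones rock and stay on the glass. Lying free, a bent tube rests with its bend flat
- tube_b: aluminium tube, 25 mm diameter, 160 mm long, 60 g; origin at mid-length on its mean centre line, own x along it. Starts in clip 1; one of this pair at most is there. Straight or bent in the middle (ends 6 mm off), not known beforehand: let go on the glass, straight ones roll down into the tray within 3 s, bent ones rock and stay on the glass. Lying free, a bent tube rests with its bend flat
- tube_c: aluminium tube, 25 mm diameter, 160 mm long, 60 g; origin at mid-length on its mean centre line, own x along it. Starts in clip 2; one of this pair at most is there. Straight or bent in the middle (ends 6 mm off), not known beforehand: let go on the glass, straight ones roll down into the tray within 3 s, bent ones rock and stay on the glass. Lying free, a bent tube rests with its bend flat
- tube_d: aluminium tube, 25 mm diameter, 160 mm long, 60 g; origin at mid-length on its mean centre line, own x along it. Starts in clip 2; one of this pair at most is there. Straight or bent in the middle (ends 6 mm off), not known beforehand: let go on the glass, straight ones roll down into the tray within 3 s, bent ones rock and stay on the glass. Lying free, a bent tube rests with its bend flat
- tube_e: aluminium tube, 25 mm diameter, 160 mm long, 60 g; origin at mid-length on its mean centre line, own x along it. Starts in clip 3; one of this pair at most is there. Straight or bent in the middle (ends 6 mm off), not known beforehand: let go on the glass, straight ones roll down into the tray within 3 s, bent ones rock and stay on the glass. Lying free, a bent tube rests with its bend flat
- tube_f: aluminium tube, 25 mm diameter, 160 mm long, 60 g; origin at mid-length on its mean centre line, own x along it. Starts in clip 3; one of this pair at most is there. Straight or bent in the middle (ends 6 mm off), not known beforehand: let go on the glass, straight ones roll down into the tray within 3 s, bent ones rock and stay on the glass. Lying free, a bent tube rests with its bend flat
- tube_g: aluminium tube, 25 mm diameter, 160 mm long, 60 g; origin at mid-length on its mean centre line, own x along it. Starts in clip 4; one of this pair at most is there. Straight or bent in the middle (ends 6 mm off), not known beforehand: let go on the glass, straight ones roll down into the tray within 3 s, bent ones rock and stay on the glass. Lying free, a bent tube rests with its bend flat
- tube_h: aluminium tube, 25 mm diameter, 160 mm long, 60 g; origin at mid-length on its mean centre line, own x along it. Starts in clip 4; one of this pair at most is there. Straight or bent in the middle (ends 6 mm off), not known beforehand: let go on the glass, straight ones roll down into the tray within 3 s, bent ones rock and stay on the glass. Lying free, a bent tube rests with its bend flat
- tape_roll: bystander (not always there): roll of paper tape lying flat, 90 mm across, 25 mm high; origin under its centre
- hook_tin: bystander: round closed tin, 70 mm across, 40 mm high; origin under its centre
- swatch_book: bystander: closed swatch book lying flat, 116 x 196 mm, 34 mm high; origin under its centre
- spray_bottle: bystander: red bottle standing upright, 64 mm across, 170 mm high; origin under its centre
Mind the look-alikes: they are no part of the job. What is shaped like the tube_g but orange or pink is not meant.

How it is judged:
On the way, in this order (a step that is already met when the one before it is completed fails the run):
1. the tube from the clip nearest the glass has been laid across the upper half of the glass and let go (clear of the fingers for 0.25 s) (((contact force between tube_a and the fingers below 0.02 N and angle between tube_a's own x axis and vertical between 1.45 and 1.69 rad and angle between the x axis of tube_a and the x axis of plate, either way round below 0.3 rad and x of tube_a in the frame of plate between -0.09 and 0.09 m and y of tube_a in the frame of plate between -0.12 and 0.02 m and z of tube_a in the frame of plate between 0.033 and 0.056 m) or (contact force between tube_b and the fingers below 0.02 N and angle between tube_b's own x axis and vertical between 1.45 and 1.69 rad and angle between the x axis of tube_b and the x axis of plate, either way round below 0.3 rad and x of tube_b in the frame of plate between -0.09 and 0.09 m and y of tube_b in the frame of plate between -0.12 and 0.02 m and z of tube_b in the frame of plate between 0.033 and 0.056 m))), for 0.25 s.
2. the tube from the clip second from the glass has been laid across the upper half of the glass and let go (clear of the fingers for 0.25 s) (((contact force between tube_c and the fingers below 0.02 N and angle between tube_c's own x axis and vertical between 1.45 and 1.69 rad and angle between the x axis of tube_c and the x axis of plate, either way round below 0.3 rad and x of tube_c in the frame of plate between -0.09 and 0.09 m and y of tube_c in the frame of plate between -0.12 and 0.02 m and z of tube_c in the frame of plate between 0.033 and 0.056 m) or (contact force between tube_d and the fingers below 0.02 N and angle between tube_d's own x axis and vertical between 1.45 and 1.69 rad and angle between the x axis of tube_d and the x axis of plate, either way round below 0.3 rad and x of tube_d in the frame of plate between -0.09 and 0.09 m and y of tube_d in the frame of plate between -0.12 and 0.02 m and z of tube_d in the frame of plate between 0.033 and 0.056 m))), for 0.25 s.
3. the tube from the clip third from the glass has been laid across the upper half of the glass and let go (clear of the fingers for 0.25 s) (((contact force between tube_e and the fingers below 0.02 N and angle between tube_e's own x axis and vertical between 1.45 and 1.69 rad and angle between the x axis of tube_e and the x axis of plate, either way round below 0.3 rad and x of tube_e in the frame of plate between -0.09 and 0.09 m and y of tube_e in the frame of plate between -0.12 and 0.02 m and z of tube_e in the frame of plate between 0.033 and 0.056 m) or (contact force between tube_f and the fingers below 0.02 N and angle between tube_f's own x axis and vertical between 1.45 and 1.69 rad and angle between the x axis of tube_f and the x axis of plate, either way round below 0.3 rad and x of tube_f in the frame of plate between -0.09 and 0.09 m and y of tube_f in the frame of plate between -0.12 and 0.02 m and z of tube_f in the frame of plate between 0.033 and 0.056 m))), for 0.25 s.
4. the tube from the clip farthest from the glass has been laid across the upper half of the glass and let go (clear of the fingers for 0.25 s) (((contact force between tube_g and the fingers below 0.02 N and angle between tube_g's own x axis and vertical between 1.45 and 1.69 rad and angle between the x axis of tube_g and the x axis of plate, either way round below 0.3 rad and x of tube_g in the frame of plate between -0.09 and 0.09 m and y of tube_g in the frame of plate between -0.12 and 0.02 m and z of tube_g in the frame of plate between 0.033 and 0.056 m) or (contact force between tube_h and the fingers below 0.02 N and angle between tube_h's own x axis and vertical between 1.45 and 1.69 rad and angle between the x axis of tube_h and the x axis of plate, either way round below 0.3 rad and x of tube_h in the frame of plate between -0.09 and 0.09 m and y of tube_h in the frame of plate between -0.12 and 0.02 m and z of tube_h in the frame of plate between 0.033 and 0.056 m))), for 0.25 s.
At the end, for the whole second after the job is handed in: every straight tube lies at rest in the felt-lined tray (its centre between the walls, under 60 mm above the bench) and every bent tube at rest in the carton (its centre within 60 mm of the carton's middle along both sides, under 60 mm above its underside); all slower than 20 mm/s (x of tube_a in the frame of tray between -0.04 and 0.04 m and y of tube_a in the frame of tray between -0.07 and 0.068 m and z of tube_a in the frame of tray between 0 and 0.06 m and linear speed of each of tube_a, tube_b, tube_c, tube_d, tube_e, tube_f, tube_g, tube_h below 0.02 m/s and x of tube_b in the frame of carton between -0.06 and 0.06 m and y of tube_b in the frame of carton between -0.06 and 0.06 m and z of tube_b in the frame of carton between 0 and 0.06 m and x of tube_c in the frame of carton between -0.06 and 0.06 m and y of tube_c in the frame of carton between -0.06 and 0.06 m and z of tube_c in the frame of carton between 0 and 0.06 m and x of tube_d in the frame of tray between -0.04 and 0.04 m and y of tube_d in the frame of tray between -0.07 and 0.068 m and z of tube_d in the frame of tray between 0 and 0.06 m and x of tube_e in the frame of carton between -0.06 and 0.06 m and y of tube_e in the frame of carton between -0.06 and 0.06 m and z of tube_e in the frame of carton between 0 and 0.06 m and x of tube_f in the frame of tray between -0.04 and 0.04 m and y of tube_f in the frame of tray between -0.07 and 0.068 m and z of tube_f in the frame of tray between 0 and 0.06 m and x of tube_g in the frame of tray between -0.04 and 0.04 m and y of tube_g in the frame of tray between -0.07 and 0.068 m and z of tube_g in the frame of tray between 0 and 0.06 m and x of tube_h in the frame of carton between -0.06 and 0.06 m and y of tube_h in the frame of carton between -0.06 and 0.06 m and z of tube_h in the frame of carton between 0 and 0.06 m); the robot touches nothing.
It fails at once if a tube is wrenched up out of its clips instead of being rolled out sideways (more than 12 mm above its seat, still within the jaws) ((y of tube_a in the frame of rack between -0.012 and 0.01 m and z of tube_a in the frame of rack between 0.0595 and 0.075 m and x of tube_a in the frame of rack between -0.03 and 0.03 m) or (y of tube_b in the frame of rack between -0.012 and 0.01 m and z of tube_b in the frame of rack between 0.0595 and 0.075 m and x of tube_b in the frame of rack between -0.03 and 0.03 m) or (y of tube_c in the frame of rack between -0.077 and -0.055 m and z of tube_c in the frame of rack between 0.0595 and 0.075 m and x of tube_c in the frame of rack between -0.03 and 0.03 m) or (y of tube_d in the frame of rack between -0.077 and -0.055 m and z of tube_d in the frame of rack between 0.0595 and 0.075 m and x of tube_d in the frame of rack between -0.03 and 0.03 m) or (y of tube_e in the frame of rack between -0.142 and -0.12 m and z of tube_e in the frame of rack between 0.0595 and 0.075 m and x of tube_e in the frame of rack between -0.03 and 0.03 m) or (y of tube_f in the frame of rack between -0.142 and -0.12 m and z of tube_f in the frame of rack between 0.0595 and 0.075 m and x of tube_f in the frame of rack between -0.03 and 0.03 m) or (y of tube_g in the frame of rack between -0.207 and -0.185 m and z of tube_g in the frame of rack between 0.0595 and 0.075 m and x of tube_g in the frame of rack between -0.03 and 0.03 m) or (y of tube_h in the frame of rack between -0.207 and -0.185 m and z of tube_h in the frame of rack between 0.0595 and 0.075 m and x of tube_h in the frame of rack between -0.03 and 0.03 m)).
It fails at once if the tape roll, tin, swatch book or bottle is moved more than 30 mm or the bottle tipped (distance of any of tape_roll, hook_tin, swatch_book, spray_bottle from where it was at the start of the episode above 0.03 m or angle between spray_bottle's own z axis and vertical above 0.5 rad).
Of tube_a, tube_b only 1 to 1 are there at a start; the rules pass over those that are not, and their reading is None.
Of tube_c, tube_d, tape_roll only 1 to 1 are there at a start; the rules pass over those that are not, and their reading is None.
Of tube_e, tube_f only 1 to 1 are there at a start; the rules pass over those that are not, and their reading is None.
Of tube_g, tube_h only 1 to 1 are there at a start; the rules pass over those that are not, and their reading is None.
At some moment in a run one of carton may be knocked a few centimetres aside while the robot is not near it.
Once in a run the grip may slacken for a moment while it holds something.
It also fails if it takes over 210 s, if anything falls off the work surface, if the arm or the gripper's body presses on something with over 40 N, if the wrist force passes 120 N, or if a joint passes its speed limit or range.

## Working session

There is one attempt and no reset: what is moved stays moved. The work goes in short steps, Python scripts to look and compute and a shell command to move; the robot and the scene stay as the last step left them, time stands still between calls to the robot, and variables do not carry over. Pictures are saved under pics/ and viewed, about 12 in all and at most 16, crops included, and the job is handed in when it is done.

```bash
mkdir -p pics
cat > h.py <<'E'
import numpy as np, cv2
from bench import r, vision, close_job
from scipy.spatial.transform import Rotation as R
def cal(n):
    c=vision.get_calibration(n); K=np.array(c["camera_matrix"],float); Rm=cv2.Rodrigues(np.array(c["rvec"],float))[0]; t=np.array(c["tvec"],float).ravel()
    return K,Rm,t
def cloud(n,d):
    K,Rm,t=cal(n); v,u=np.indices(d.shape); p=np.stack([(u-K[0,2])/K[0,0]*d,(v-K[1,2])/K[1,1]*d,d],-1)
    return (p-t)@Rm
def ray(n,u,v,z):
    K,Rm,t=cal(n); d=np.array([(u-K[0,2])/K[0,0],(v-K[1,2])/K[1,1],1])@Rm; o=-t@Rm
    return o+d*(z-o[2])/d[2]
def proj(n,P):
    K,Rm,t=cal(n); q=(np.atleast_2d(P)@Rm.T+t); return (q[:,:2]/q[:,2:])*[K[0,0],K[1,1]]+[K[0,2],K[1,2]]
def snap(n,f=None,crop=None,s=1):
    im,d=vision.camera(n); im=im.copy()
    if f:
        o=im if crop is None else im[crop[1]:crop[3],crop[0]:crop[2]]
        cv2.imwrite("pics/"+f,cv2.resize(o,None,fx=s,fy=s,interpolation=cv2.INTER_CUBIC))
    return im,d
def st():
    s=r.read_state(); print("t",round(s["time"],2),"pos",np.round(s["ee_pos"],4),"w",round(s["width"],4),"F",np.round(s["ft_force"],1)); print(np.round(R.from_quat(s["eef_rot"]).as_matrix(),3)); return s
E
python3 - <<'E'
from h import *
s=st(); print(r.grasp_offset)
a,d=snap("top"); b,e=snap("side")
np.savez("s0.npz",a=a,d=d,b=b,e=e)
cv2.imwrite("pics/top0.png",cv2.resize(a,(800,600)));cv2.imwrite("pics/side0.png",cv2.resize(b,(800,600)))
for n in("top","side"):
    K,Rm,t=cal(n);print(n,-t@Rm,Rm[2],K[0,0])
E
```

```text
t 0.0 pos [0.2246 0.5828 0.2218] w 0.0873 F [-0.3 -0.5  0.1]
[[-0.     0.36   0.933]
 [-0.001  0.933 -0.36 ]
 [-1.    -0.001  0.   ]]
0.0187
top [ 0.31800692 -0.10585391  1.63939267] [ 0.13955977  0.00622186 -0.9901941 ] 457.54028403693883
side [ 0.07243891 -0.93653407  1.00682632] [ 0.36271667  0.61173475 -0.70300584] 348.85225087558797
```

View pics/top0.png

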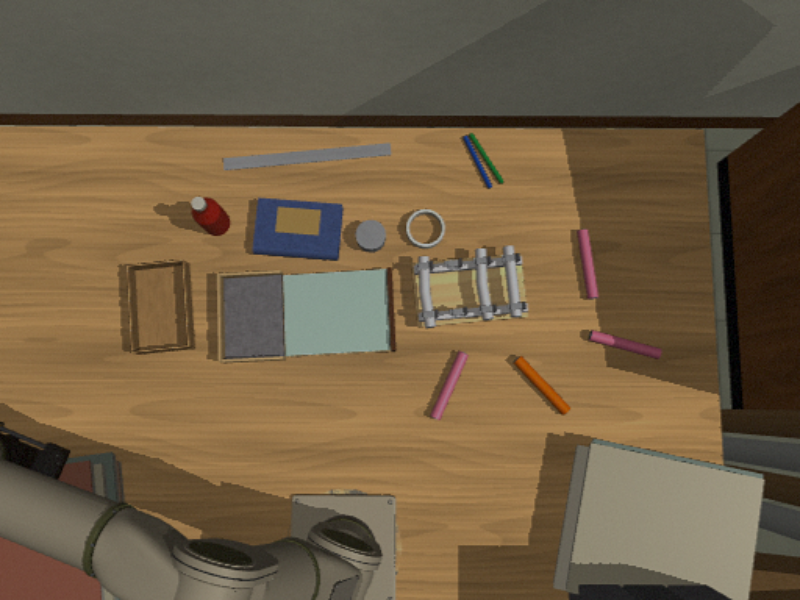

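View pics/side0.png

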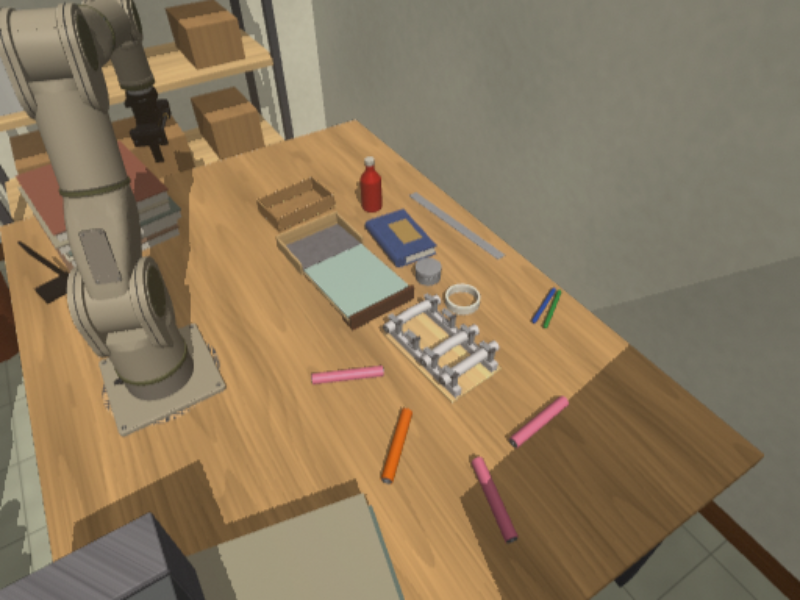

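Top view: the bench's +x points up and +y left. Tubes are silver, in clips 1, 3 and 4 (full-size columns 425, 483, 513). Clip 2 is empty and the tape roll is there at (425,228). The pink and orange rods are look-alikes off the rack. Carton is at (158,306), tray at (250,315), glass at (338,312). Now the poses.

```bash
python3 - <<'E'
from h import *
z=np.load("s0.npz"); a,d=z["a"],z["d"]; P=cloud("top",d); S=512/800
def box(u0,v0,u1,v1): 
    m=np.zeros(d.shape,bool); m[int(v0*S):int(v1*S),int(u0*S):int(u1*S)]=1; return m&(d>0)
def rect(m,name):
    q=P[m][:,:2].astype(np.float32); c,(w,h),an=cv2.minAreaRect(q*1000); print(name,np.round(c,1),np.round((w,h),1),round(an,2),m.sum(),"z",np.round(np.percentile(P[m][:,2],[5,50,95]),4))
hsv=cv2.cvtColor(a,cv2.COLOR_BGR2HSV)
def comp(m):
    n,l,s,_=cv2.connectedComponentsWithStats(m.astype(np.uint8)); return l==1+np.argmax(s[1:,4])
g=box(270,255,405,370)&(hsv[...,0]>70)&(hsv[...,0]<95)&(hsv[...,1]>25); g=comp(g); rect(g,"glass")
A=np.c_[P[g][:,:2],np.ones(g.sum())]; print("plane",np.linalg.lstsq(A,P[g][:,2],rcond=None)[0])
f=comp(box(205,255,290,370)&(hsv[...,1]<60)&~g); rect(f,"felt")
rect(comp(box(110,250,200,365)&(P[...,2]>.04)),"carton rim")
rect(comp(box(110,250,200,365)&(P[...,2]>.012)&(P[...,2]<.09)),"carton all")
rect(comp(box(205,255,400,370)&(P[...,2]>.012)),"plate+tray")
rect(comp(box(408,240,535,335)&(P[...,2]>.005)),"rack+all")
for n,u in(("c1",425),("c3",483),("c4",514)):
    m=box(u-13,245,u+13,328)&(P[...,2]>.052); q=P[m]
    print(n,"all",np.round(np.median(q,0),4)); 
    ax=np.linspace(q[:,0].min(),q[:,0].max(),9)
    for i in range(8):
        k=q[(q[:,0]>=ax[i])&(q[:,0]<ax[i+1])]; k=k[k[:,2]>k[:,2].max()-.02]; print(np.round([k[:,0].mean(),k[:,1].min(),k[:,1].max(),(k[:,1].min()+k[:,1].max())/2,k[:,2].max()],4))
E
python3 -c "
import cv2;from h import *
a=np.load('s0.npz')['a'];cv2.imwrite('pics/rack.png',cv2.resize(a[150:222,258:348],None,fx=8,fy=8,interpolation=cv2.INTER_CUBIC))"
```

```text
glass [523.6  25.9] [184.9 234.9] 3.58 3050 z [0.0185 0.0274 0.0364]
plane [ 0.00396774 -0.05885836  0.02678884]
felt [514.7 211.1] [188.  148.5] 3.26 2014 z [0.0018 0.0108 0.0196]
carton rim [533.3 425.5] [201.5 133.8] 5.89 322 z [0.0413 0.0486 0.0554]
carton all [533.3 425. ] [202.  134.7] 6.61 673 z [0.0156 0.039  0.0542]
plate+tray [519.7  93.3] [202.9 398.5] 3.11 4774 z [0.0139 0.0268 0.0425]
rack+all [ 585.  -279.8] [179.6 261.4] 8.11 2707 z [0.0061 0.0307 0.0672]
c1 all [ 0.5651 -0.1771  0.0598]
[ 0.4995 -0.1982 -0.1663 -0.1822  0.0674]
[ 0.5186 -0.2012 -0.1662 -0.1837  0.0737]
[ 0.54   -0.1913 -0.1667 -0.179   0.0707]
[ 0.5597 -0.1876 -0.1664 -0.177   0.0679]
[ 0.5791 -0.1843 -0.1633 -0.1738  0.0672]
[ 0.5991 -0.1844 -0.1629 -0.1737  0.0672]
[ 0.6198 -0.1908 -0.1558 -0.1733  0.0733]
[ 0.6371 -0.1907 -0.1597 -0.1752  0.0716]
c3 all [ 0.586  -0.306   0.0596]
[ 0.516  -0.3286 -0.2943 -0.3114  0.0715]
[ 0.5337 -0.3293 -0.2953 -0.3123  0.0723]
[ 0.5553 -0.3207 -0.2957 -0.3082  0.0719]
[ 0.5746 -0.3141 -0.2929 -0.3035  0.0671]
[ 0.5949 -0.3144 -0.2928 -0.3036  0.0643]
[ 0.6154 -0.3108 -0.2899 -0.3004  0.0653]
[ 0.6353 -0.3202 -0.285  -0.3026  0.0719]
[ 0.6554 -0.3172 -0.2902 -0.3037  0.0669]
c4 all [ 0.591  -0.3712  0.0595]
[ 0.5239 -0.3988 -0.3612 -0.38    0.0728]
[ 0.5396 -0.3984 -0.361  -0.3797  0.0771]
[ 0.5632 -0.3838 -0.3625 -0.3731  0.0648]
[ 0.5832 -0.3841 -0.3601 -0.3721  0.0683]
[ 0.6033 -0.3815 -0.3594 -0.3705  0.0673]
[ 0.6227 -0.3777 -0.3566 -0.3671  0.0664]
[ 0.6425 -0.3863 -0.3485 -0.3674  0.0739]
[ 0.6626 -0.3753 -0.3534 -0.3644  0.0651]
```

View pics/rack.png

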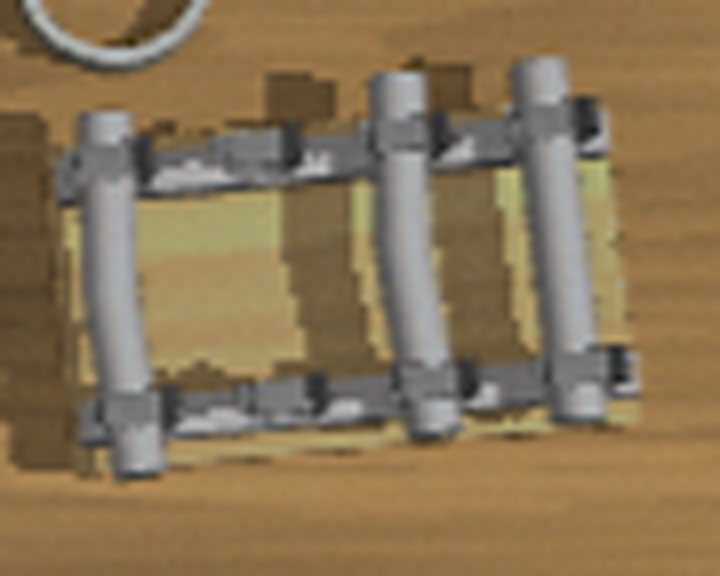

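The crop shows the tubes in clips 1 (x≈110), 3 (≈410) and 4 (≈560). Tubes 1 and 3 look bowed and tube 4 straight; the glass will decide. The heights (tube top about 60 mm) and the 65/130 mm pitches fit.

```bash
cat > go.py <<'E'
import sys
from h import *
# x y z yaw(deg): print units needed from present pose
x,y,z,a=map(float,sys.argv[1:5]); s=r.read_state(); M=R.from_quat(s["eef_rot"]); p=np.array(s["ee_pos"])
t=np.radians(a); T=R.from_matrix(np.array([[0,-np.sin(t),np.cos(t)],[0,np.cos(t),np.sin(t)],[-1,0,0]]))
print("t",round(s["time"],1),"at",np.round(p,4),"w",round(s["width"],4),"F",np.round(s["ft_force"],1)," need",np.round(M.inv().apply(np.array([x,y,z])-p)/.25,3),np.round((M.inv()*T).as_rotvec()/1.5,3))
E
python3 go.py .5675 -.176 .15 7.3
python3 -m pendant '.15 -.75 .75 -.33 0 0;.15 -.75 .75 -.33 0 0;.15 -.75 .75 -.33 0 0;.15 -.75 .75 -.33 0 0;.15 -.75 .75 -.33 0 0;.15 -.75 .75 -.33 0 0;.15 -.75 .75 -.33 0 0;.15 -.75 .75 -.33 0 0' -0.05 20
python3 go.py .5675 -.176 .15 7.3
python3 - <<'E'
from h import *
z=np.load("s0.npz");P=cloud("top",z["d"]);q=P[125:150,120:150].reshape(-1,3);q=q[(q[:,2]>.1)&(q[:,2]<.18)];print("bottle",q.min(0),q.max(0))
E
```

```text
t 0.1 at [0.2246 0.5829 0.2218] w 0.0872 F [ 0.6 -0.1 -0.2]  need [ 0.29  -2.339  2.371] [-0.33  -0.     0.001]
time: 0.9
ee_pos: [0.332, 0.3412, 0.1851]
eef_rot: [-0.045, 0.706, 0.045, 0.706]
ft_force: [-0.4, -0.2, -0.2]
width: 0.0423
t 0.9 at [0.332  0.3412 0.1851] w 0.0423 F [-0.4 -0.2 -0.2]  need [ 0.139 -2.171  0.672] [-0. -0. -0.]
bottle [0.70433526 0.27886302 0.10051015] [0.76900016 0.34383411 0.17749096]
```

```bash
python3 -m pendant '.05 -1 .3 0 0 0;.05 -1 .3 0 0 0;.05 -1 .3 0 0 0;.05 -1 .3 0 0 0;.05 -1 .3 0 0 0;.05 -1 .3 0 0 0;.05 -1 .3 0 0 0;.05 -1 .3 0 0 0' >/dev/null
python3 -m pendant '.08 -1 .3 0 0 0;.08 -1 .3 0 0 0;.08 -1 .3 0 0 0;.08 -1 .3 0 0 0;.08 -1 .3 0 0 0;.08 -1 .3 0 0 0;.08 -1 .3 0 0 0;.08 -1 .3 0 0 0' >/dev/null
python3 go.py .5675 -.176 .15 7.3
```

```text
t 2.5 at [ 0.5447 -0.1332  0.1521] w 0.0414 F [-0.   0.9 -0.1]  need [ 0.008 -0.182  0.068] [ 0.002 -0.    -0.001]
```

```bash
python3 -m pendant '0 -.18 .07 0 0 0;0 -.18 .07 0 0 0;.2 -.18 .07 0 0 0;.2 -.18 .07 0 0 0;.2 -.18 .07 0 0 0;.2 -.18 .07 0 0 0' >/dev/null
python3 go.py .5675 -.176 .0385 7.3
python3 - <<'E'
from h import *
q=proj("side",[.5675,-.176,.06])[0];print(q);u,v=q.astype(int)
snap("side","p4.png",(u-60,v-60,u+60,v+40),6)
E
```

```text
t 3.1 at [ 0.5686 -0.1775  0.1046] w 0.0417 F [ 0.9 -0.1  0.6]  need [ 0.264  0.006 -0.004] [ 0.001  0.002 -0.   ]
[262.9103388  197.12754473]
```

View pics/p4.png

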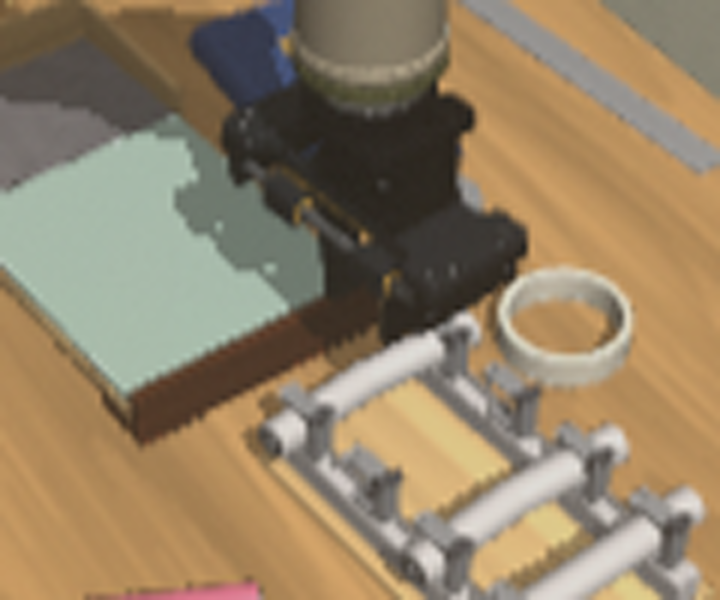

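The side view shows the gripper above clip 1, its near finger tip at about (405,335) in the crop. I'll check that against the expected projection.

Run:
```python
from h import *
ry=np.array([-.127,.992,0]);T=np.array([.5686,-.1775,.1046])
for n,p in(("tcp",T),("-y tip",T-ry*.029),("tube mid",[.5675,-.176,.0475]),("tube top end +x",[.5675+.08*.992,-.176+.08*.127,.0475]),("end -x",[.5675-.08*.992,-.176-.08*.127,.0475])): print(n,(proj("side",p)[0]-[202,137])*6)
```

```text
tcp [368.42285194 311.01160982]
-y tip [399.55756301 336.93117039]
tube mid [365.4314901  374.49323488]
tube top end +x [459.83492339 316.59054541]
end -x [265.8822866  435.55210123]
```

Matches within about 2 mm. Lowering and closing.

```bash
python3 -m pendant '.13 .006 0 0 0 0;.2 .006 0 0 0 0;.264 .006 0 0 0 0;.264 .006 0 0 0 0;.264 .006 0 0 0 0' ; python3 -m pendant '0 0 0 0 0 0;0 0 0 0 0 0;0 0 0 0 0 0;0 0 0 0 0 0;0 0 0 0 0 0' -1 15
```

```text
time: 3.65
ee_pos: [0.5679, -0.1771, 0.0375]
eef_rot: [-0.045, 0.705, 0.045, 0.706]
ft_force: [0.3, 0.2, -0.6]
width: 0.0414
time: 4.15
ee_pos: [0.5679, -0.1775, 0.0372]
eef_rot: [-0.045, 0.705, 0.045, 0.706]
ft_force: [0.5, -1.8, 4.2]
width: 0.0248
```

```bash
python3 -m pendant '0 .02 0 0 0 0;0 .04 0 0 0 0;0 .06 0 0 0 0;0 .08 0 0 0 0;0 .1 0 0 0 0;0 .13 0 0 0 0;0 .13 0 0 0 0;0 .13 0 0 0 0' -1 25; python3 -m pendant '-.04 0 0 0 0 0;-.08 0 0 0 0 0;-.12 0 0 0 0 0;-.16 0 0 0 0 0;-.16 0 0 0 0 0'; python3 go.py .527 -.0335 .07 3.2
```

```text
time: 4.95
ee_pos: [0.5634, -0.1444, 0.0366]
eef_rot: [-0.045, 0.706, 0.045, 0.706]
ft_force: [-0.0, -1.3, -0.4]
width: 0.0246
time: 5.45
ee_pos: [0.5643, -0.1451, 0.0785]
eef_rot: [-0.045, 0.705, 0.045, 0.707]
ft_force: [0.0, 0.8, -0.7]
width: 0.0247
t 5.5 at [ 0.5643 -0.1451  0.0785] w 0.0247 F [ 0.   0.8 -0.7]  need [ 0.033  0.462 -0.091] [0.047 0.002 0.   ]
```

```bash
python3 -m pendant '0 .15 -.03 .016 0 0;0 .3 -.06 .03 0 0;0 .46 -.09 .047 0 0;0 .46 -.09 .047 0 0;0 .46 -.09 .047 0 0' ; python3 go.py .527 -.0335 .0345 3.2
```

```text
time: 5.95
ee_pos: [0.5262, -0.0325, 0.0766]
eef_rot: [-0.021, 0.707, 0.021, 0.707]
ft_force: [-0.0, -0.3, 0.2]
width: 0.0245
t 6.0 at [ 0.5262 -0.0325  0.0766] w 0.0245 F [-0.  -0.3  0.2]  need [ 0.168 -0.004  0.003] [ 0.002  0.    -0.   ]
```

```bash
python3 -m pendant '.06 0 0 0 0 0;.12 0 0 0 0 0;.145 0 0 0 0 0;.165 0 0 0 0 0;.165 0 0 0 0 0;.165 0 0 0 0 0'
python3 -m pendant '0 0 0 0 0 0;0 0 0 0 0 0;-.2 0 0 0 0 0;-.4 0 0 0 0 0;-.4 0 0 0 0 0;-.4 0 0 0 0 0' -.2
python3 -m pendant '0 -.5 0 0 0 0;0 -.5 0 0 0 0;0 -.8 0 0 0 0;0 -.8 0 0 0 0;0 -.8 0 0 0 0;0 -.8 0 0 0 0;0 -.8 0 0 0 0;0 -.8 0 0 0 0'
python3 - <<'E'
from h import *
for i in range(40): snap("top") if 0 else None
a,d=snap("top","p5.png",(60,150,350,240),2.7);np.savez("s1.npz",a=a,d=d);st()
E
```

```text
time: 6.55
ee_pos: [0.5267, -0.0339, 0.0357]
eef_rot: [-0.02, 0.707, 0.02, 0.707]
ft_force: [0.4, -0.0, 0.3]
width: 0.0242
time: 7.15
ee_pos: [0.5272, -0.0333, 0.1366]
eef_rot: [-0.02, 0.706, 0.02, 0.708]
ft_force: [-0.4, -0.3, -0.8]
width: 0.0346
time: 7.95
ee_pos: [0.5378, -0.2315, 0.1347]
eef_rot: [-0.021, 0.707, 0.021, 0.707]
ft_force: [-0.2, 0.5, 0.5]
width: 0.0349
t 8.0 pos [ 0.5379 -0.2316  0.1349] w 0.0349 F [ 0.4 -0.2  0.4]
[[-0.    -0.059  0.998]
 [ 0.001  0.998  0.059]
 [-1.     0.001 -0.   ]]
```

View pics/p5.png

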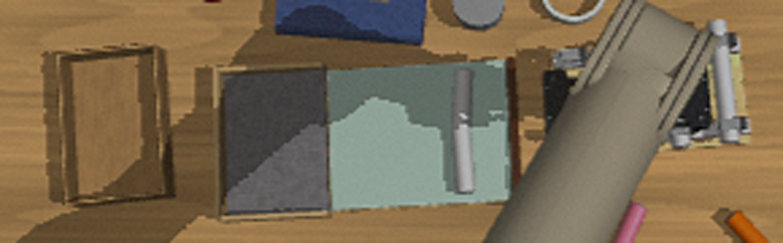

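After 1.3 s the tube still lies on the glass (crop 463,130), where a straight one would have rolled off, so it is bent. I'll measure it and the carton, letting some time pass first.

```bash
cat > meas.py <<'E'
from h import *
a,d=snap("top"); P=cloud("top",d)
# height above glass plane -> tubes on glass
c0=np.array([.5234,.0268]); t=np.radians(3.2); ux=np.array([np.cos(t),np.sin(t)]); uy=np.array([-np.sin(t),np.cos(t)])
q=(P[...,:2]-c0); X=q@ux; Y=q@uy; h=P[...,2]-(.0272-.06*Y)
m=(abs(X)<.095)&(Y>-.1)&(Y<.118)&(h>.012)&(h<.04)&(d>0)
print("t",r.read_state()["time"])
if m.sum()>30:
    c,s,an=cv2.minAreaRect((P[m][:,:2]*1000).astype(np.float32)); print("on glass",np.round(c,1),np.round(s,1),round(an,1),"plate XY",np.round([X[m].mean(),Y[m].mean()],3),"n",m.sum())
    for lo in np.arange(-.08,.08,.02):
        k=m&(X>lo)&(X<lo+.02)
        if k.sum()>5: print("  X",round(lo+.01,2),"Y",np.round([Y[k].min(),Y[k].max()],4),"h",round(h[k].max(),4))
m=(abs(X)<.095)&(Y>.12)&(Y<.265)&(P[...,2]>.022)&(d>0)&(P[...,2]<.055)&(abs(X)<.09)&(Y<.255); print("in tray px",m.sum(),np.round(P[m].mean(0),3) if m.sum() else "")
m=(P[...,0]>.38)&(P[...,0]<.68)&(P[...,1]>.31)&(P[...,1]<.55)&(P[...,2]>.03)&(P[...,2]<.07)
n,l,s,_=cv2.connectedComponentsWithStats(m.astype(np.uint8)); m=l==1+np.argmax(s[1:,4])
c,s,an=cv2.minAreaRect((P[m][:,:2]*1000).astype(np.float32)); print("carton",np.round(c,1),np.round(s,1),round(an,1))
E
python3 meas.py
```

```text
t 8.05
on glass [518.8  21.9] [162.8 154.2] 8.3 plate XY [ 0.    -0.059] n 318
  X -0.07 Y [-0.0714 -0.0504] h 0.034
  X -0.05 Y [-0.0721 -0.0477] h 0.0318
  X -0.03 Y [-0.0702 -0.0486] h 0.0341
  X -0.01 Y [-0.0703  0.0212] h 0.033
  X 0.01 Y [-0.0686 -0.0466] h 0.0307
  X 0.03 Y [-0.073  -0.0475] h 0.032
  X 0.05 Y [-0.0738 -0.052 ] h 0.033
  X 0.07 Y [-0.0748  0.0794] h 0.0278
in tray px 17 [0.518 0.171 0.023]
carton [533.4 425. ] [201.1 133.1] 6.2
```

```bash
python3 -m pendant '0 .4 0 0 0 0;0 .8 0 0 0 0;0 .8 0 0 0 0;0 .8 0 0 0 0;0 .8 0 0 0 0;0 .8 0 0 0 0;0 .8 0 0 0 0' -.05 >/dev/null; python3 go.py .5267 -.0327 .0345 3.2
```

```text
t 8.8 at [ 0.5263 -0.0343  0.1354] w 0.0415 F [-0.7  0.1 -0.4]  need [0.404 0.006 0.002] [0. 0. 0.]
```

```bash
python3 -m pendant '.2 .006 0 0 0 0;.3 .006 0 0 0 0;.36 .006 0 0 0 0;.4 .006 0 0 0 0;.4 .006 0 0 0 0;.4 .006 0 0 0 0' ; python3 -m pendant '0 0 0 0 0 0;0 0 0 0 0 0;0 0 0 0 0 0;0 0 0 0 0 0;-.15 0 0 0 0 0;-.25 0 0 0 0 0;-.25 0 0 0 0 0' -1 25
python3 go.py .536 .400 .08 6.2
```

```text
time: 9.35
ee_pos: [0.5267, -0.0328, 0.0359]
eef_rot: [-0.02, 0.707, 0.02, 0.707]
ft_force: [0.3, 0.2, 0.1]
width: 0.0416
time: 10.05
ee_pos: [0.5283, -0.0321, 0.101]
eef_rot: [-0.02, 0.705, 0.02, 0.709]
ft_force: [-0.7, 0.3, -1.1]
width: 0.0248
t 10.1 at [ 0.5283 -0.0321  0.101 ] w 0.0248 F [-0.7  0.3 -1.1]  need [0.086 1.724 0.128] [-0.034  0.004 -0.   ]
```

```bash
python3 -m pendant '0 .2 .02 0 0 0;0 .4 .03 0 0 0;0 .6 .05 0 0 0;0 .8 .06 -.01 0 0;0 .86 .064 -.034 0 0;0 .86 .064 -.034 0 0' ; python3 -m pendant '0 .2 .02 0 0 0;0 .4 .03 0 0 0;0 .6 .05 0 0 0;0 .8 .06 0 0 0;0 .86 .064 0 0 0;0 .86 .064 0 0 0;0 .86 .064 0 0 0'
python3 meas.py; python3 go.py .536 .400 .013 6.2
```

```text
time: 10.65
ee_pos: [0.529, 0.1867, 0.0969]
eef_rot: [-0.04, 0.706, 0.04, 0.706]
ft_force: [-0.4, -0.2, -1.4]
width: 0.0242
time: 11.35
ee_pos: [0.5238, 0.3963, 0.0973]
eef_rot: [-0.038, 0.706, 0.037, 0.706]
ft_force: [0.5, -0.3, -0.6]
width: 0.0244
t 11.4
in tray px 21 [0.508 0.16  0.024]
carton [627.9 430. ] [131.4  38.2] 80.5
t 11.4 at [0.5241 0.3959 0.0976] w 0.0249 F [ 0.4  0.1 -0.6]  need [0.338 0.012 0.049] [-0.003  0.     0.001]
```

```bash
python3 -m pendant '.1 .012 .048 0 0 0;.2 .012 .048 0 0 0;.28 .012 .048 0 0 0;.33 .012 .048 0 0 0;.33 .012 .048 0 0 0;.33 .012 .048 0 0 0' ; python3 -m pendant '0 0 0 0 0 0;0 0 0 0 0 0;0 0 0 0 0 0;-.2 0 0 0 0 0;-.4 0 0 0 0 0;-.5 0 0 0 0 0;-.5 0 0 0 0 0' -.25
python3 go.py .536 .400 .10 7.3
```

```text
time: 12.0
ee_pos: [0.5352, 0.4026, 0.0162]
eef_rot: [-0.038, 0.706, 0.038, 0.706]
ft_force: [0.3, -0.1, 0.4]
width: 0.0243
time: 12.7
ee_pos: [0.5365, 0.4047, 0.1458]
eef_rot: [-0.036, 0.704, 0.04, 0.708]
ft_force: [-0.6, 0.2, 0.4]
width: 0.0325
t 12.7 at [0.5365 0.4047 0.1458] w 0.0325 F [-0.6  0.2  0.4]  need [ 0.183 -0.019 -0.005] [-0.013  0.004 -0.003]
```

```bash
python3 -m pendant '0 -.2 0 0 0 0;0 -.4 0 0 0 0;0 -.6 0 0 0 0;0 -.8 0 0 0 0;0 -1 0 -.013 0 0;0 -1 0 -.013 0 0' -.05 >/dev/null;python3 -m pendant '0 -.2 0 0 0 0;0 -.4 0 0 0 0;0 -.6 0 0 0 0;0 -.8 0 0 0 0;0 -1 0 0 0 0;0 -1 0 0 0 0'>/dev/null
python3 - <<'E'
from h import *
a,d=snap("top","p6.png",(60,150,350,240),2.7)
E
python3 meas.py; python3 go.py .584 -.3033 .11 7.3
```

```text
t 14.0
in tray px 20 [0.503 0.165 0.023]
carton [532.9 425.4] [201.3 134.8] 6.4
t 14.0 at [ 0.5926 -0.0946  0.1396] w 0.0412 F [0.4 0.7 0.8]  need [ 0.119 -0.824 -0.138] [-0.002 -0.001  0.   ]
```

View pics/p6.png

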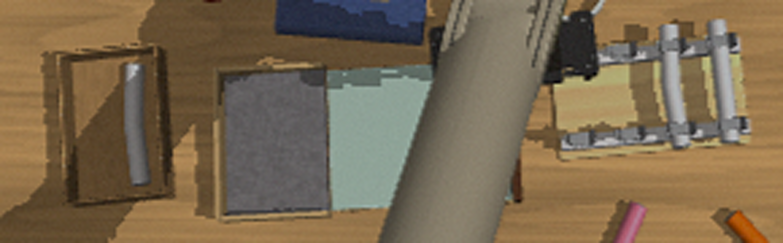

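The first tube lies in the carton (crop 135,125), and clip 1 is empty. Next is the tube in clip 3; clip 2 was empty from the start.

```bash
python3 -m pendant '0 -.2 -.03 0 0 0;0 -.4 -.06 0 0 0;0 -.6 -.1 0 0 0;0 -.82 -.138 0 0 0;0 -.82 -.138 0 0 0;.1 -.82 -.138 0 0 0;.1 -.82 -.138 0 0 0'>/dev/null;  python3 go.py .584 -.3033 .0385 7.3
```

```text
t 14.7 at [ 0.584  -0.2982  0.1118] w 0.041 F [-0.4  0.3 -0.3]  need [ 0.293 -0.021 -0.001] [ 0.001 -0.003 -0.002]
```

```bash
python3 -m pendant '0 -.021 0 0 0 0;.1 -.021 0 0 0 0;.2 -.021 0 0 0 0;.25 -.021 0 0 0 0;.29 -.021 0 0 0 0;.29 -.021 0 0 0 0' ; python3 -m pendant '0 0 0 0 0 0;0 0 0 0 0 0;0 0 0 0 0 0;0 0 0 0 0 0;0 0 0 0 0 0' -1 20
```

```text
time: 15.3
ee_pos: [0.5855, -0.3056, 0.0423]
eef_rot: [-0.045, 0.706, 0.045, 0.705]
ft_force: [-0.2, 1.2, 0.5]
width: 0.0414
time: 15.8
ee_pos: [0.586, -0.3066, 0.0437]
eef_rot: [-0.045, 0.705, 0.045, 0.706]
ft_force: [-0.6, -0.0, 5.1]
width: 0.0249
```

Tips are only 4 mm below the tube centre; reopening to go lower.

```bash
python3 -m pendant '0 0 0 0 0 0;0 0 0 0 0 0;0 0 0 0 0 0;.02 0 0 0 0 0;.04 0 0 0 0 0;.04 0 0 0 0 0;.04 0 0 0 0 0' -.05; python3 -m pendant '0 0 0 0 0 0;0 0 0 0 0 0;0 0 0 0 0 0;0 0 0 0 0 0;0 0 0 0 0 0' -1 20
```

```text
time: 16.5
ee_pos: [0.5853, -0.3061, 0.0324]
eef_rot: [-0.045, 0.706, 0.045, 0.705]
ft_force: [-0.6, -0.1, -0.1]
width: 0.041
time: 17.0
ee_pos: [0.5856, -0.3065, 0.0329]
eef_rot: [-0.045, 0.706, 0.045, 0.706]
ft_force: [1.2, -0.6, -0.4]
width: 0.0244
```

```bash
python3 -m pendant '0 0 0 0 0 0;0 0 0 0 0 0;-.01 0 0 0 0 0;-.018 0 0 0 0 0;-.018 0 0 0 0 0;-.018 0 0 0 0 0' -.05; python3 -m pendant '0 0 0 0 0 0;0 0 0 0 0 0;0 0 0 0 0 0;0 0 0 0 0 0;0 0 0 0 0 0' -1 20
```

```text
time: 17.6
ee_pos: [0.5855, -0.3062, 0.0374]
eef_rot: [-0.045, 0.706, 0.045, 0.706]
ft_force: [1.1, -0.8, 0.1]
width: 0.0411
time: 18.1
ee_pos: [0.5854, -0.3064, 0.0372]
eef_rot: [-0.045, 0.706, 0.045, 0.706]
ft_force: [1.3, -1.4, -1.3]
width: 0.0248
```

```bash
python3 -m pendant '0 .02 0 0 0 0;0 .04 0 0 0 0;0 .06 0 0 0 0;0 .08 0 0 0 0;0 .1 0 0 0 0;0 .128 0 0 0 0;0 .128 0 0 0 0;0 .128 0 0 0 0' -1 25; python3 -m pendant '-.04 0 0 0 0 0;-.08 0 0 0 0 0;-.12 0 0 0 0 0;-.16 0 0 0 0 0;-.2 0 0 0 0 0;-.2 0 0 0 0 0'; python3 go.py .527 -.0335 .08 3.2
```

```text
time: 18.9
ee_pos: [0.5817, -0.2745, 0.0377]
eef_rot: [-0.045, 0.705, 0.045, 0.706]
ft_force: [0.5, -2.5, -1.4]
width: 0.0242
time: 19.5
ee_pos: [0.5824, -0.2747, 0.0892]
eef_rot: [-0.045, 0.705, 0.045, 0.707]
ft_force: [-0.1, -0.3, -1.0]
width: 0.0246
t 19.5 at [ 0.5824 -0.2747  0.0892] w 0.0246 F [-0.1 -0.3 -1. ]  need [ 0.036  0.985 -0.097] [0.048 0.002 0.   ]
```

```bash
python3 -m pendant '0 .15 -.015 0 0 0;0 .3 -.03 0 0 0;0 .45 -.045 0 0 0;0 .6 -.06 .01 0 0;0 .75 -.075 .03 0 0;0 .9 -.09 .048 0 0;0 .985 -.097 .048 0 0;0 .985 -.097 .048 0 0';python3 -m pendant '0 0 0 0 0 0;0 0 0 0 0 0' ; python3 go.py .527 -.0335 .0345 3.2
```

```text
time: 20.3
ee_pos: [0.5255, -0.0293, 0.087]
eef_rot: [-0.021, 0.707, 0.022, 0.707]
ft_force: [-0.7, 0.4, -1.8]
width: 0.0246
time: 20.5
ee_pos: [0.5262, -0.0346, 0.0873]
eef_rot: [-0.019, 0.707, 0.019, 0.707]
ft_force: [-0.0, -0.0, -0.1]
width: 0.0244
t 20.5 at [ 0.5262 -0.0346  0.0873] w 0.0244 F [-0.  -0.  -0.1]  need [0.211 0.004 0.003] [-0.001  0.     0.   ]
```

```bash
python3 -m pendant '.08 0 0 0 0 0;.15 0 0 0 0 0;.185 0 0 0 0 0;.208 0 0 0 0 0;.208 0 0 0 0 0;.208 0 0 0 0 0'
python3 -m pendant '0 0 0 0 0 0;0 0 0 0 0 0;-.2 0 0 0 0 0;-.4 0 0 0 0 0;-.4 0 0 0 0 0;-.4 0 0 0 0 0' -.2
python3 -m pendant '0 -.3 0 0 0 0;0 -.5 0 0 0 0;0 -.8 0 0 0 0;0 -.8 0 0 0 0;0 -.8 0 0 0 0;0 -.8 0 0 0 0;0 -.8 0 0 0 0;0 -.8 0 0 0 0'
python3 -m pendant '0 0 0 0 0 0;0 0 0 0 0 0;0 0 0 0 0 0;0 0 0 0 0 0;0 0 0 0 0 0;0 0 0 0 0 0;0 0 0 0 0 0;0 0 0 0 0 0' -.05 >/dev/null
python3 meas.py
```

```text
time: 21.1
ee_pos: [0.5265, -0.0336, 0.0358]
eef_rot: [-0.019, 0.707, 0.019, 0.707]
ft_force: [0.2, -0.1, 0.2]
width: 0.0247
time: 21.7
ee_pos: [0.527, -0.033, 0.1367]
eef_rot: [-0.019, 0.706, 0.02, 0.708]
ft_force: [-1.0, 0.6, -1.7]
width: 0.0348
time: 22.5
ee_pos: [0.5373, -0.2312, 0.1347]
eef_rot: [-0.02, 0.707, 0.021, 0.707]
ft_force: [-0.3, 1.0, 0.5]
width: 0.0348
t 23.35
on glass [526.1  14.5] [164.3 121.4] 2.0 plate XY [ 0.    -0.059] n 320
  X -0.07 Y [-0.0716 -0.0471] h 0.0318
  X -0.05 Y [-0.0695 -0.0475] h 0.0316
  X -0.03 Y [-0.0701 -0.0455] h 0.0306
  X -0.01 Y [-0.0677 -0.0458] h 0.0332
  X 0.01 Y [-0.0687 -0.0466] h 0.0305
  X 0.03 Y [-0.0728 -0.0472] h 0.0311
  X 0.05 Y [-0.074  -0.0522] h 0.0324
  X 0.07 Y [-0.0746 -0.053 ] h 0.0339
in tray px 12 [0.521 0.162 0.023]
carton [533.2 424.8] [201.7 133.3] 5.9
```

The tube stayed on the glass 2 s after release, so it is bent as well. Regrasp and take it to the carton.

```bash
python3 -m pendant '0 .4 0 0 0 0;0 .8 0 0 0 0;0 .8 0 0 0 0;0 .8 0 0 0 0;0 .8 0 0 0 0;0 .8 0 0 0 0;0 .8 0 0 0 0' >/dev/null; python3 go.py .5267 -.0317 .0345 3.2
python3 -m pendant '.2 .006 0 0 0 0;.3 .006 0 0 0 0;.36 .006 0 0 0 0;.4 .006 0 0 0 0;.4 .006 0 0 0 0;.4 .006 0 0 0 0' ; python3 -m pendant '0 0 0 0 0 0;0 0 0 0 0 0;0 0 0 0 0 0;0 0 0 0 0 0;-.15 0 0 0 0 0;-.25 0 0 0 0 0;-.25 0 0 0 0 0' -1 25
python3 go.py .5305 .4518 .1 6.2
```

```text
t 24.1 at [ 0.5262 -0.0345  0.1354] w 0.0411 F [-0.9 -0.1  0.3]  need [0.404 0.011 0.003] [-0.001  0.     0.   ]
time: 24.65
ee_pos: [0.5268, -0.0322, 0.0362]
eef_rot: [-0.019, 0.706, 0.019, 0.707]
ft_force: [-0.7, -1.1, 0.9]
width: 0.041
time: 25.35
ee_pos: [0.5281, -0.0319, 0.101]
eef_rot: [-0.019, 0.705, 0.02, 0.709]
ft_force: [-0.3, 0.3, -0.1]
width: 0.0243
t 25.4 at [ 0.5281 -0.0319  0.101 ] w 0.0243 F [-0.3  0.3 -0.1]  need [0.006 1.931 0.116] [-0.035  0.004 -0.   ]
```

```bash
python3 -m pendant '0 .2 .02 0 0 0;0 .4 .03 0 0 0;0 .6 .04 0 0 0;0 .8 .05 -.01 0 0;0 .96 .058 -.035 0 0;0 .96 .058 -.035 0 0' ; python3 -m pendant '0 .2 .02 0 0 0;0 .4 .03 0 0 0;0 .6 .05 0 0 0;0 .8 .1 0 0 0;0 .96 .12 0 0 0;0 .96 .12 0 0 0;0 .96 .12 0 0 0'
python3 go.py .5305 .4518 .013 6.2
python3 - <<'E'
from h import *
snap("side","p7.png",(150,90,300,200),5)
E
```

```text
time: 25.95
ee_pos: [0.5254, 0.2159, 0.0967]
eef_rot: [-0.041, 0.706, 0.042, 0.705]
ft_force: [0.2, -0.7, -0.4]
width: 0.0241
time: 26.65
ee_pos: [0.5308, 0.4505, 0.0963]
eef_rot: [-0.039, 0.706, 0.038, 0.706]
ft_force: [1.0, -1.3, -1.2]
width: 0.0242
t 26.6 at [0.5308 0.4505 0.0963] w 0.0242 F [ 1.  -1.3 -1.2]  need [ 0.333  0.006 -0.   ] [ 0.001 -0.001  0.001]
```

View pics/p7.png

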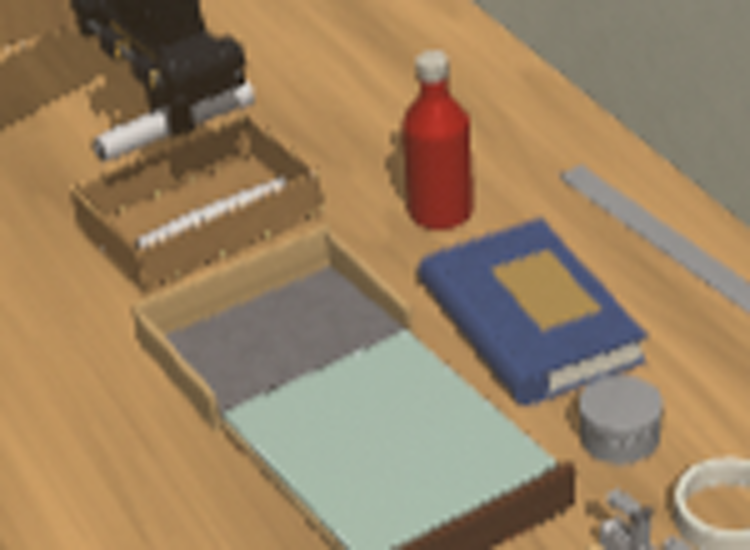

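The held tube hangs over the carton, and the first tube lies inside at (210,215). I'll check that the carton hasn't shifted: its visible corners are about (75,195), (140,250) and (325,180) in the crop.

Run:
```python
from h import *
t=np.radians(6.2);ux=np.array([np.cos(t),np.sin(t),0]);uy=np.array([-np.sin(t),np.cos(t),0])
for i,j in((-1,-1),(1,-1),(-1,1),(1,1)): print(i,j,((proj("side",np.array([.5332,.425,.05])+i*.1*ux+j*.065*uy)[0]-[150,90])*5).round())
print(((proj("side",[.5308,.4505,.1065])[0]-[150,90])*5).round())
```

```text
-1 -1 [135. 248.]
1 -1 [318. 168.]
-1 1 [ 68. 185.]
1 1 [247. 111.]
[171. 114.]
```

Carton unmoved. Lower and release.

```bash
python3 -m pendant '.1 .006 0 0 0 0;.2 .006 0 0 0 0;.28 .006 0 0 0 0;.325 .006 0 0 0 0;.325 .006 0 0 0 0;.325 .006 0 0 0 0' ; python3 -m pendant '0 0 0 0 0 0;0 0 0 0 0 0;0 0 0 0 0 0;-.2 0 0 0 0 0;-.4 0 0 0 0 0;-.5 0 0 0 0 0;-.5 0 0 0 0 0' -.3
python3 -m pendant '0 -.2 0 0 0 0;0 -.4 0 0 0 0;0 -.6 0 0 0 0;0 -.8 0 0 0 0;0 -1 0 -.013 0 0;0 -1 0 -.013 0 0' -.05 >/dev/null;python3 -m pendant '0 -.2 0 0 0 0;0 -.4 0 0 0 0;0 -.6 0 0 0 0;0 -.8 0 0 0 0;0 -1 0 0 0 0;0 -1 0 0 0 0'>/dev/null
python3 - <<'E'
from h import *
a,d=snap("top","p8.png",(60,150,350,240),2.7)
E
python3 meas.py; python3 go.py .593 -.3715 .11 7.3
```

```text
time: 27.3
ee_pos: [0.5319, 0.4515, 0.0175]
eef_rot: [-0.038, 0.706, 0.038, 0.706]
ft_force: [0.0, 0.2, -0.8]
width: 0.0246
time: 28.0
ee_pos: [0.5332, 0.4534, 0.1472]
eef_rot: [-0.036, 0.704, 0.04, 0.708]
ft_force: [0.5, 0.4, 0.3]
width: 0.0306
t 29.3
in tray px 18 [0.515 0.168 0.024]
carton [533.7 425.4] [201.4 134. ] 6.1
t 29.3 at [ 0.5894 -0.0458  0.141 ] w 0.0417 F [-0.1  1.4 -0.2]  need [ 0.124 -1.295 -0.147] [-0.002 -0.001  0.   ]
```

View pics/p8.png

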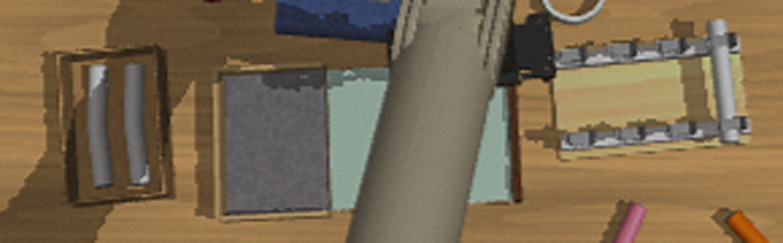

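Both bent tubes are in the carton (97,125 and 135,125). Only clip 4's tube is left.

```bash
python3 -m pendant '0 -.2 -.02 0 0 0;0 -.4 -.04 0 0 0;0 -.6 -.06 0 0 0;0 -.7 -.08 0 0 0;0 -.7 -.08 0 0 0'>/dev/null;python3 -m pendant '0 -.2 -.02 0 0 0;0 -.4 -.04 0 0 0;0 -.595 -.067 0 0 0;0 -.595 -.067 0 0 0;.1 -.595 -.067 0 0 0;.1 -.595 -.067 0 0 0;.1 -.595 -.067 0 0 0'>/dev/null;  python3 go.py .593 -.3715 .0375 7.3
```

```text
t 30.5 at [ 0.5952 -0.3679  0.116 ] w 0.0414 F [ 1.1 -0.3  0.9]  need [ 0.314 -0.014 -0.01 ] [ 0.002 -0.001 -0.001]
```

```bash
python3 -m pendant '0 -.014 -.01 0 0 0;.1 -.014 -.01 0 0 0;.2 -.014 -.01 0 0 0;.27 -.014 -.01 0 0 0;.315 -.014 -.01 0 0 0;.315 -.014 -.01 0 0 0;.315 -.014 -.01 0 0 0' ; python3 -m pendant '0 0 0 0 0 0;0 0 0 0 0 0;0 0 0 0 0 0;0 0 0 0 0 0;0 0 0 0 0 0' -1 20
```

```text
time: 31.2
ee_pos: [0.5927, -0.3745, 0.0387]
eef_rot: [-0.045, 0.705, 0.045, 0.706]
ft_force: [-0.2, 0.4, 1.2]
width: 0.0414
time: 31.7
ee_pos: [0.5927, -0.3746, 0.0384]
eef_rot: [-0.045, 0.705, 0.045, 0.706]
ft_force: [0.1, -1.3, 4.2]
width: 0.0243
```

```bash
python3 -m pendant '0 .02 0 0 0 0;0 .04 0 0 0 0;0 .06 0 0 0 0;0 .08 0 0 0 0;0 .1 0 0 0 0;0 .128 0 0 0 0;0 .128 0 0 0 0;0 .128 0 0 0 0' -1 25; python3 -m pendant '-.04 0 0 0 0 0;-.08 0 0 0 0 0;-.12 0 0 0 0 0;-.16 0 0 0 0 0;-.2 0 0 0 0 0;-.2 0 0 0 0 0'; python3 go.py .527 -.0335 .08 3.2
```

```text
time: 32.5
ee_pos: [0.5883, -0.3423, 0.038]
eef_rot: [-0.045, 0.706, 0.045, 0.706]
ft_force: [-0.1, -1.5, 0.1]
width: 0.0245
time: 33.1
ee_pos: [0.5891, -0.3427, 0.0898]
eef_rot: [-0.045, 0.705, 0.045, 0.707]
ft_force: [0.4, 0.0, -0.4]
width: 0.0247
t 33.1 at [ 0.5891 -0.3427  0.0898] w 0.0247 F [ 0.4  0.  -0.4]  need [ 0.038  1.258 -0.089] [0.048 0.002 0.001]
```

```bash
python3 -m pendant '0 .15 -.01 0 0 0;0 .3 -.02 0 0 0;0 .45 -.03 0 0 0;0 .6 -.04 0 0 0;0 .6 -.04 0 0 0';python3 -m pendant '0 .15 -.01 0 0 0;0 .3 -.02 .01 0 0;0 .45 -.03 .03 0 0;0 .6 -.04 .048 0 0;0 .658 -.049 .048 0 0;0 .658 -.049 .048 0 0;0 .658 -.049 .048 0 0' ; python3 go.py .527 -.0335 .0345 3.2
```

```text
time: 33.6
ee_pos: [0.5594, -0.1884, 0.0871]
eef_rot: [-0.046, 0.706, 0.049, 0.705]
ft_force: [0.0, 0.6, -1.1]
width: 0.0241
time: 34.3
ee_pos: [0.5264, -0.034, 0.0879]
eef_rot: [-0.02, 0.707, 0.019, 0.707]
ft_force: [0.0, 0.5, -1.5]
width: 0.0242
t 34.3 at [ 0.5264 -0.034   0.0879] w 0.0242 F [ 0.   0.5 -1.5]  need [0.213 0.002 0.002] [-0.001  0.     0.   ]
```

```bash
python3 -m pendant '.08 -.04 0 0 0 0;.15 -.04 0 0 0 0;.185 -.04 0 0 0 0;.208 -.04 0 0 0 0;.208 -.04 0 0 0 0;.208 -.04 0 0 0 0'
python3 -m pendant '0 0 0 0 0 0;-.05 0 0 0 0 0;-.25 0 0 0 0 0;-.4 0 0 0 0 0;-.4 0 0 0 0 0;-.4 0 0 0 0 0' -.2
python3 meas.py
python3 -m pendant '0 -.3 0 0 0 0;0 -.5 0 0 0 0;0 -.8 0 0 0 0;0 -.8 0 0 0 0;0 -.8 0 0 0 0;0 -.8 0 0 0 0;0 -.8 0 0 0 0;0 -.8 0 0 0 0'
python3 -m pendant '0 0 0 0 0 0;0 0 0 0 0 0;0 0 0 0 0 0;0 0 0 0 0 0;0 0 0 0 0 0;0 0 0 0 0 0;0 0 0 0 0 0;0 0 0 0 0 0' -.05 >/dev/null
python3 - <<'E'
from h import *
a,d=snap("top","p9.png",(60,150,350,240),2.7)
E
python3 meas.py
```

```text
time: 34.9
ee_pos: [0.5272, -0.0435, 0.0363]
eef_rot: [-0.019, 0.707, 0.019, 0.707]
ft_force: [-0.2, 0.2, -1.0]
width: 0.0237
time: 35.5
ee_pos: [0.5276, -0.0431, 0.1375]
eef_rot: [-0.019, 0.706, 0.02, 0.708]
ft_force: [-1.0, 0.1, 0.6]
width: 0.0349
t 35.55
in tray px 21 [0.534 0.168 0.023]
carton [533.4 424.7] [201.2 134.8] 6.0
time: 36.35
ee_pos: [0.5381, -0.2412, 0.1353]
eef_rot: [-0.02, 0.707, 0.021, 0.707]
ft_force: [0.4, -0.0, 0.6]
width: 0.035
t 37.25
in tray px 295 [0.517 0.261 0.029]
carton [533.3 425.1] [201.3 133. ] 6.1
```

View pics/p9.png

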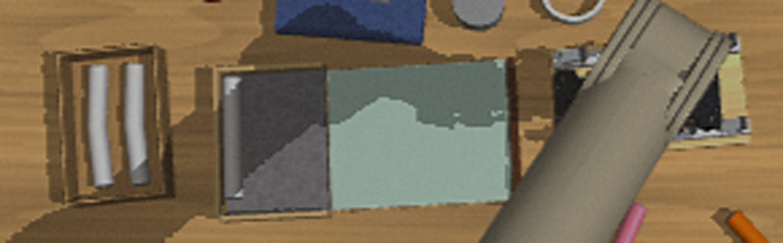

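The tube from clip 4 rolled down and lies at the tray's far wall (crop 232,140). Numeric check of the end state before I hand in.

Run:
```python
from h import *
import time
for k in range(2):
    a,d=snap("top");P=cloud("top",d)
    def rep(n,c,yaw,zlo,zhi,hx,y0,y1):
        t=np.radians(yaw);q=P[...,:2]-c;X=q@[np.cos(t),np.sin(t)];Y=q@[-np.sin(t),np.cos(t)]
        m=(abs(X)<hx)&(Y>y0)&(Y<y1)&(P[...,2]>zlo)&(P[...,2]<zhi)&(d>0)
        print(n,m.sum(),"x",np.round([X[m].min(),X[m].max()],3),"y",np.round(Y[m].mean(),3),"z",np.round(np.percentile(P[m][:,2],90),3))
    rep("carton +y",np.array([.5333,.425]),6.1,.015,.04,.09,0,.055); rep("carton -y",np.array([.5333,.425]),6.1,.015,.04,.09,-.055,0)
    rep("tray",np.array([.5127,.2185]),3.2,.02,.04,.09,-.07,.066)
    for i in range(5): vision.camera("side")
st()
close_job()
```

```text
carton +y 325 x [-0.088  0.084] y 0.023 z 0.032
carton -y 318 x [-0.081  0.082] y -0.025 z 0.032
tray 363 x [-0.09  0.09] y 0.039 z 0.034
carton +y 324 x [-0.079  0.083] y 0.024 z 0.032
carton -y 315 x [-0.081  0.081] y -0.025 z 0.032
tray 374 x [-0.088  0.09 ] y 0.038 z 0.034
t 37.85 pos [ 0.5379 -0.2429  0.1358] w 0.0416 F [-0.   0.6  0.4]
[[ 0.    -0.055  0.998]
 [ 0.     0.998  0.055]
 [-1.     0.     0.   ]]
the job is handed in; nothing more can be done
```

The job is handed in at 37.9 s; no verdict was reported. I rolled the three tubes out sideways and tested them in order from clip 1. Clip 2 was empty.

- **Clips 1 and 3:** both tubes stayed on the glass after release, so they are bent and are now in the carton. I judged the first after about 1.3 s and the second after about 2 s, rather than the full 3 s.
- **Clip 4:** this tube rolled down into the felt tray, so it is straight.

**Last checks:**
- The bent tubes lie at about y = +24 mm and −25 mm in the carton and did not move between two looks about 0.3 s apart.
- The carton had not been knocked, and the gripper was empty and clear of everything.
- The straight tube lies at the far wall of the tray. The tray figures were mixed with wall and felt pixels (mean y 38 mm), so I relied on the picture for it.
- I didn't see the clip 4 tube lying free on the glass. My measurement during its roll found nothing there, probably because the arm hid it. I inferred the 0.25 s clear from the timing.
- While gripping in clip 3, I first held the tube too near the fingertips, so I reopened and regripped twice before rolling it out.

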